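# Set the microscope light to the sixth dot and switch it on

### The job

Set up the microscope's light: with a fingertip, push the lever of the big selector on the white control box clockwise, click by click, until it rests at the sixth of its eight dots (counting the smallest dot as the first), without pinching the lever and without overshooting to the seventh. Only then press the round button on the same box fully down with a fingertip and let it come back up. Do not shove or lift the control box, and leave everything else where it stands.

Things in the scene. Friction and masses are not known exactly. Their poses are not given: they have to be found in the camera images.
- box: White light control box, 200 mm (x) by 280 mm (y), top at 60 mm above its origin. Origin: centre of its underside, at table height; z up, the front (with cooling slots) faces its -x. It weighs about 1.6 kg and stands loose on four rubber feet: a sideways push of 7 to 12 N can shift it. On its flat top are the selector (towards +y) and the button (towards -y), 148 mm apart.
- dial_axis (a point): Point on the selector's vertical turning axis, at the level of the box's top face; in the box's frame (0, 55, 60) mm. Eight black dots lie on a circle of 64 mm radius around it, 30 degrees apart, growing from 5 mm (first) to 13 mm (eighth) clockwise as seen from above. Measured from the box's +x towards its +y, dot n is at the angle 135 - 30 n degrees: the first at +105, the sixth at -45.
- selector (a joint): Selector angle, rad, growing clockwise seen from above: 0 with the lever at the first dot (end stop), then 0.524 (30 degrees) a click, so dot n is at 0.524 (n - 1): the sixth at 2.618, the eighth at 3.665 (end stop). It has spring detents: pushed past half-way between two dots it snaps on to the next by itself and stays there. It takes about 2 to 4 N at the lever. At the start it rests at one of the first four dots.
- lever_tip (a point): Top outer end of the selector's one black lever, 52 mm from the axis and 32 mm above the box's top. The lever is an upright radial bar on a round grey hub (48 mm diameter, top 16 mm above the box); it stands from 6 to 32 mm above the box's top, reaches from the axis (its stub end 6 mm behind it) out to 52 mm, is 8 mm thick, 14 mm where the two rubber side pads are. x axis: outwards along the lever; z up.
- pad_ccw: Rubber pad, 26 mm long and 3 mm thick, on the lever's anticlockwise side, from 25 to 51 mm from the axis and 8 to 28 mm above the box's top: the face to push for turning clockwise. Its origin is on the selector's axis at the box's top; x outwards along the lever.
- pad_cw: The same pad on the lever's clockwise side. Fingers pressing on both pads at once count as pinching. Its origin is on the selector's axis at the box's top.
- button (a joint): Button travel, m: 0 up, 0.006 fully down; spring return, 5 N when fully down.
- button_top (a point): Centre of the top of the grey round push button, 32 mm in diameter, in a black housing (48 mm diameter, 12 mm high) on the box; in the box's frame (-30, -90, 82) mm, that is 22 mm above the box's top; it moves with the button; pressed straight down.
- puck: Bystander: black resin sample puck, 25 mm diameter, 20 mm high, standing on the box's top behind the button. Origin: centre of its underside.
- ring_a: Bystander: flat brass ring, 100 mm outside diameter, 6 mm high, lying on the table. Origin: centre of its underside.
- eyepiece: Bystander: black eyepiece, 40 mm diameter, 52 mm high, standing on the table. Origin: centre of its underside.
- jar: Bystander: jar, 48 mm diameter, 55 mm high, on the table. Origin: centre of its underside.
- tray: Bystander: open aluminium tray, 90 by 70 by 22 mm, on the table. Origin: centre of its underside.
- tweezers: Bystander: steel tweezers, 140 mm long, 8 mm high, lying on the table. Origin: centre of its underside.
- can: Bystander: aluminium can, 52 mm diameter, 70 mm high, on the table. Origin: centre of its underside.

How it is judged:
By the outcome, as a careful person would: the job done as asked, in the order asked, and still so for the second after the job is handed in, with the robot touching nothing.
It also fails if it takes over 54 s, if anything falls off the work surface, if the arm or the gripper's body presses on something with over 40 N, if the wrist force passes 120 N, or if a joint passes its speed limit or range.

### The arm

A 6-joint arm with a two-finger parallel gripper is mounted at the origin on the work surface. World frame = base frame: x ahead of the robot, y to its left, z up, the work surface at z = 0. Lengths are in m, angles in rad, forces in N, time in s.
With the tool pointing down it reaches from about 0.25 to 0.775 m from the base axis. Payload 8.9 kg.
Tool frame: the origin (TCP) lies at the very end of the fingers, on their centre line; the grasp point (between the pads) lies 19 mm behind it; y points along the fingers, x is the direction in which the jaws open and shut, and the axes are right-handed (so a half turn about y gives the same grasp; the last joint's range is limited). The gripper opens to 85 mm and grips with 20 to 120 N. Pads are 22 mm wide; open, the fingers measure 114 mm over their backs; the gripper's body (76 mm by 85 mm) begins 54 mm behind the grasp point. The pads swing forward as they close: fully open they stand 13 mm farther back than shut.
Start: joints at [-1.323, 0.291, -0.153, 1.127, 0, 1.431], TCP at [0.198, -0.486, 0.231] pointing down, gripper open.
Joint ranges: [-2.52, 2.52], [-0.91, 1.74], [-1.3, 1.37], [-1.96, 2.02], [-1.52, 1.47], [-3.14, 3.14]. Speed limits (rad/s): [2.22, 2.22, 2.79, 3.14, 3.14, 3.14].

### API

Orientations are given as a rotation vector (axis times angle).
In Python, from bench import status, vision, job gives the robot as it stands. The module is installed in compiled form; this text tells all that it offers.
- The arm moves only by the tool send_rows, never from a script. Its argument "plan" is a list of rows, each a list of 7 numbers: the shift along the world's x, y, z in cm, then the turn, a rotation vector about the world's x, y, z in degrees, then the gripper's target within -1 to 1 (fully open at 1, half-way at 0, shut at -1). In form: [[x, y, z, wx, wy, wz, grip], ...]. A call has 1 to 8 rows; each row shifts and turns the pose as measured when the row begins; what a row does not reach is not made up. A row lasts 1/10 s, in which the tool goes at most 50 mm and 8.59 degrees, less where a joint would pass 70% of its speed; a pose out of reach is approached as far as the arm can. A call is refused whole if a number of a shift passes 5 or a number of a turn 8.59, either way. A call with a gripper value outside its range is refused whole. The fingers move at their own pace and stop on an object; "newtons" is the grip in N (left out, the last holds). Time passes only in rows, so rows that do not move let the fingers close. It gives the time, the measured TCP pose, the force and the opening at its end, in the units of the state.
- status.observe(): the state, without advancing time (a new reading comes with each control period).
- vision.capture(name): name is "scene" or "top" or "wrist"; returns the picture (420x560x3 uint8, blue, green, red); there is no depth.
- vision.camera_model(name): a dict with "vfov" (degrees; the focal length in pixels is half the picture's height over the tangent of half this angle, whatever the lens; pixels are square), "cx", "cy" (the principal point, pixels), "T" (4x4, takes a point from camera to world coordinates); the wrist camera has in their place "T_tool_cam" (4x4, takes a point from camera to tool coordinates, whose origin is the TCP and whose axes are the tool frame's). Camera axes: x right, y up, looking along -z (the intrinsics and any distortion apply to the point x, -y, -z); pixel columns grow to the right and rows downward; lengths in m; the calibration is good to about 2 mm. A picture is of the moment at which its call begins: read the wrist's pose just before it. camera_model takes no time and is no camera call.
- job.hand_in(): hands the job in, once; it reports no verdict.
The state is a dict: "t": time; "joints": joint angles; "joint_vel": joint speeds; "joint_torque": joint torques, N m; "position": TCP position; "eef_rot": TCP orientation; "force": force on the tool from outside, world axes, zero at the start; "moment": the same for the moment, N m; "finger_gap": finger opening in m.
Only numpy, scipy, OpenCV 4.12 (cv2) and the standard library are available. Lean on these libraries where they do the work, as an engineer would, in place of code of your own. Each camera call takes 0.05 s, during which the arm holds its last target. There are 200 camera calls.

## Working session

There is one attempt and no reset: what is moved stays moved. The work goes in short steps, Python scripts to look and compute and a tool call to move; the robot and the scene stay as the last step left them, time stands still between calls to the robot, and variables do not carry over. Pictures are saved under pics/ and viewed, about 8 in all and at most 12, crops included, and the job is handed in when it is done.

Besides the shell and the picture viewer there is one more tool, called after "Request:" as name([rows], argument=value, ...), one row to a line, values as JSON. send_rows: Moves the arm, as the interface text tells. Its arguments: {"type":"object","properties":{"plan":{"type":"array","items":{"type":"array","items":{"type":"number"}}},"newtons":{"type":"number"}},"required":["plan"]}

```bash
mkdir -p pics; python3 - <<'E'
from bench import status, vision, job
import cv2, numpy as np
np.set_printoptions(precision=4,suppress=True)
print(status.observe())
for n in ("scene","top","wrist"):
    cv2.imwrite(f"pics/{n}0.png",vision.capture(n)); print(n,vision.camera_model(n))
E
```

```text
{'t': 0.0, 'joints': array([-1.3233,  0.2913, -0.1541,  1.1267,  0.    ,  1.4315]), 'joint_vel': array([-0.0006, -0.0011, -0.0019, -0.002 ,  0.0015, -0.0003]), 'joint_torque': array([ -0.0022, -53.7145,  33.1369,   0.016 ,  -0.0004,   0.    ]), 'position': array([ 0.1979, -0.4858,  0.2307]), 'eef_rot': array([-1.3668,  0.9204, -0.9188]), 'force': array([ 0.0137, -0.4637, -0.3404]), 'moment': array([ 0.0102, -0.0354, -0.0191]), 'finger_gap': 0.08581640008381226}
scene {'vfov': 56.432975631315415, 'cx': 285.9210583331432, 'cy': 211.95370431113145, 'T': array([[ 0.7289, -0.5319,  0.431 ,  0.8759],
       [ 0.6844,  0.5523, -0.4759, -0.3212],
       [ 0.015 ,  0.6419,  0.7666,  0.6818],
       [ 0.    ,  0.    ,  0.    ,  1.    ]])}
top {'vfov': 57.35782496200292, 'cx': 281.0686366822618, 'cy': 202.59455373603467, 'T': array([[ 0.0084,  0.9857, -0.1683,  0.417 ],
       [-0.9996,  0.0038, -0.0276,  0.0295],
       [-0.0265,  0.1685,  0.9853,  0.8277],
       [ 0.    ,  0.    ,  0.    ,  1.    ]])}
wrist {'vfov': 58.67899414151309, 'cx': 280.1448411890944, 'cy': 208.04819865397448, 'T_tool_cam': array([[ 1.    ,  0.0001, -0.0008, -0.0005],
       [-0.0008,  0.2772, -0.9608, -0.143 ],
       [ 0.0002,  0.9608,  0.2772,  0.0696],
       [ 0.    ,  0.    ,  0.    ,  1.    ]])}
```

View pics/top0.png

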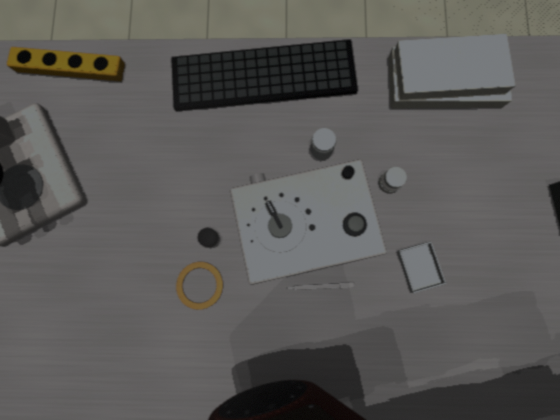

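View pics/scene0.png

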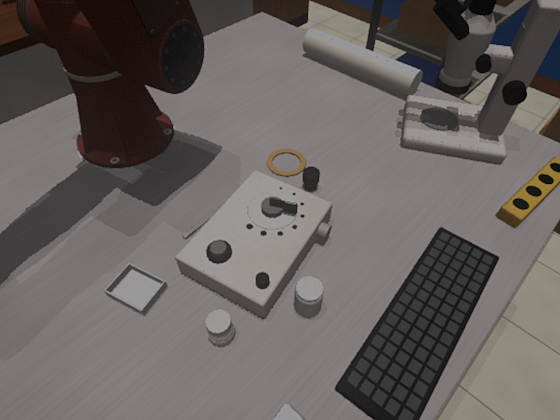

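The top view shows the box with corners near (232,190), (362,161), (386,252) and (250,283). The dots run clockwise from (252,241) to (312,227), and the lever tip is near (268,203), around dot 4. The button is near (355,224). The scene view agrees. Next I'll measure these.

```bash
cat > h.py <<'E'
import numpy as np, cv2
from scipy.spatial.transform import Rotation as R
from bench import status, vision, job
np.set_printoptions(precision=4,suppress=True)
def camT(n,st=None):
    m=vision.camera_model(n)
    if "T" in m: return m,m["T"]
    T=np.eye(4);T[:3,:3]=R.from_rotvec(st["eef_rot"]).as_matrix();T[:3,3]=st["position"]
    return m,T@m["T_tool_cam"]
def cast(n,uv,z,st=None):
    m,T=camT(n,st);f=210/np.tan(np.radians(m["vfov"]/2));uv=np.atleast_2d(uv)
    d=np.c_[(uv[:,0]-m["cx"])/f,-(uv[:,1]-m["cy"])/f,-np.ones(len(uv))]@T[:3,:3].T
    return T[:3,3]+d*((z-T[2,3])/d[:,2])[:,None]
def proj(n,P,st=None):
    m,T=camT(n,st);f=210/np.tan(np.radians(m["vfov"]/2))
    p=(np.atleast_2d(P)-T[:3,3])@T[:3,:3]
    return np.c_[m["cx"]+f*p[:,0]/-p[:,2],m["cy"]-f*p[:,1]/-p[:,2]]
DOT=np.array([[64*np.cos(np.radians(135-30*n)),55+64*np.sin(np.radians(135-30*n))] for n in range(1,9)])/1000
def fit(loc,w):  # planar rigid fit -> yaw, origin
    a=loc-loc.mean(0);b=w-w.mean(0)
    y=np.arctan2((a[:,0]*b[:,1]-a[:,1]*b[:,0]).sum(),(a*b).sum())
    c,s=np.cos(y),np.sin(y);M=np.array([[c,-s],[s,c]])
    t=w.mean(0)-M@loc.mean(0); return y,t,np.linalg.norm(loc@M.T+t-w,axis=1)*1e3
E
python3 - <<'E'
from h import *
for n in ("top","scene"):
    g=cv2.cvtColor(cv2.imread(f"pics/{n}0.png"),cv2.COLOR_BGR2GRAY)
    roi=(225,155,165,135) if n=="top" else (175,165,165,150)
    x,y,w,h=roi; c=g[y:y+h,x:x+w]
    bh=cv2.morphologyEx(c,cv2.MORPH_BLACKHAT,np.ones((11,11)))
    k,l,st,ce=cv2.connectedComponentsWithStats((bh>25).astype(np.uint8))
    print(n)
    for i in range(1,k):
        if 3<=st[i,4]<150: print(st[i],ce[i]+[x,y], cast(n,ce[i]+[x,y],.06)[0])
im=cv2.imread("pics/top0.png")[150:300,220:400]
cv2.imwrite("pics/topc.png",cv2.resize(cv2.convertScaleAbs(im,alpha=1.5),None,fx=4.4,fy=4,interpolation=cv2.INTER_CUBIC) if 0 else cv2.resize(cv2.convertScaleAbs(im,alpha=1.5),None,fx=4,fy=4,interpolation=cv2.INTER_CUBIC))
E
```

```text
top
[86  0 20  6 84] [320.6429 156.75  ] [ 0.6446 -0.03    0.06  ]
[38 20  2  5  6] [263.5 177. ] [0.6014 0.0875 0.06  ]
[54 37  5  6 22] [281.  194.5] [0.5649 0.0512 0.06  ]
[69 42  6  6 28] [296.5    199.2143] [0.5552 0.0197 0.06  ]
[26 52  5  5 13] [253. 209.] [0.5348 0.1078 0.06  ]
[80 53  7  7 35] [307.8857 211.1143] [ 0.5309 -0.0033  0.06  ]
[22 68  3  4  8] [248.  224.5] [0.5031 0.1172 0.06  ]
[84 69  7  7 41] [311.7561 227.    ] [ 0.4988 -0.011   0.06  ]
[53 82  4  1  4] [279.5 237. ] [0.4784 0.0535 0.06  ]
[26 85  2  3  5] [251.4 240.8] [0.4704 0.1096 0.06  ]
scene
[27  0  6  4 18] [203.8889 166.2222] [0.2978 0.0341 0.06  ]
[93  1 35 12 65] [284.2769 173.1692] [0.4454 0.1456 0.06  ]
[132   1   8   2  14] [310.5    166.5714] [0.4739 0.2032 0.06  ]
[144   6   1   6   6] [319.  173.5] [0.5025 0.1994 0.06  ]
[128   9   1   7   7] [303. 177.] [0.4839 0.1659 0.06  ]
[126  20   2   3   4] [301.75 186.  ] [0.5004 0.1431 0.06  ]
[ 0 22  5  4 13] [176.4615 188.    ] [ 0.3086 -0.0506  0.06  ]
[104  22   3   3   7] [280.2857 188.    ] [0.4707 0.106  0.06  ]
[132  25   7   3  17] [310.17
[... 408 characters left out ...]
  3] [265.6667 228.3333] [0.5263 0.0055 0.06  ]
[85 65  7  6 34] [263.     232.7353] [ 0.5303 -0.0059  0.06  ]
[102  66   6   5  26] [279.5 233. ] [0.5544 0.0163 0.06  ]
[ 0 88  3  3  6] [175.6667 253.6667] [ 0.4464 -0.1551  0.06  ]
[ 83 106   9   4  26] [262. 273.] [ 0.5945 -0.0719  0.06  ]
[ 80 111   2   9  17] [255.5294 280.2353] [ 0.5968 -0.0905  0.06  ]
[ 93 111   2  10  14] [268.2857 280.7857] [ 0.6143 -0.0754  0.06  ]
[ 83 121   9   4  29] [262.1724 287.1724] [ 0.6155 -0.0921  0.06  ]
[118 123  11  25 102] [296.549  300.7059] [ 0.6777 -0.0694  0.06  ]
[141 129   7  20  55] [319.3818 303.8364] [ 0.7104 -0.0465  0.06  ]
[132 133  12   4  14] [312.9286 300.2143] [ 0.6978 -0.049   0.06  ]
```

View pics/topc.png

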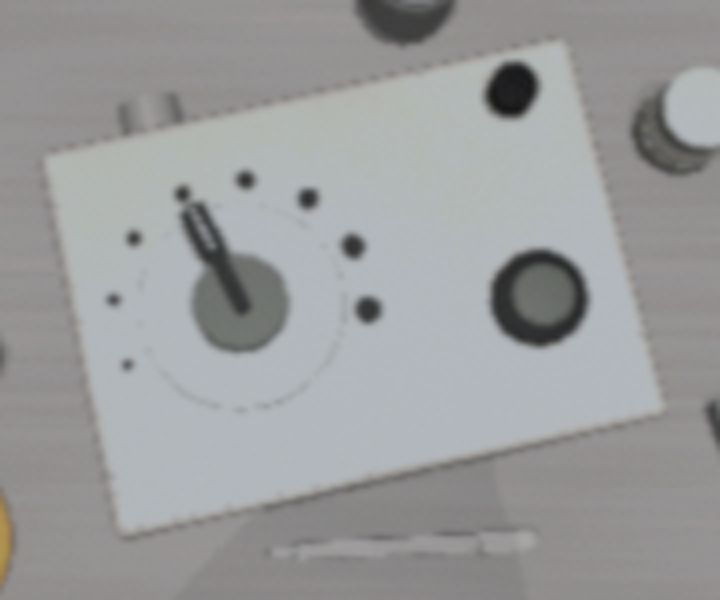

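The crop shows the lever pointing at the fourth dot (crop 182,193), so it needs two clicks. I'll fit the box pose in both views and check the lever angle.

```bash
python3 - <<'E'
from h import *
top={1:(251.4,240.8),2:(248,224.5),3:(253,209),4:(265.5,198.3),5:(281,194.5),6:(296.5,199.2),7:(307.9,211.1),8:(311.8,227)}
sc={1:(280.3,188),2:(293.5,193.6) ,4:(301.5,203.5),5:(302,215.5),6:(294.2,226.5),7:(279.5,233),8:(263,232.7)}
# scene dots matched by position with the top ones
W={k:cast("top",v,.06)[0,:2] for k,v in top.items()}
cand=np.array([(280.3,188),(293.5,193.6),(301.75,186),(301.5,203.5),(302,215.5),(294.2,226.5),(279.5,233),(263,232.7),(249,226)])
S={}
cw=cast("scene",cand,.06)[:,:2]
for k,w in W.items():
    d=np.linalg.norm(cw-w,axis=1); i=d.argmin()
    if d[i]<.01: S[k]=cw[i]
for n,D in (("top",W),("scene",S)):
    ks=np.array(sorted(D)); y,t,r=fit(DOT[ks-1],np.array([D[k] for k in ks])); print(n,ks,np.degrees(y),t,r)
    c,s=np.cos(y),np.sin(y);M=np.array([[c,-s],[s,c]])
    print(" axis",M@[0,.055]+t," button",M@[-.03,-.09]+t, "corners",proj(n,np.c_[np.array([[.1,.14],[.1,-.14],[-.1,-.14],[-.1,.14]])@M.T+t,[.06]*4]).round(0).tolist())
    for q in (3,4): 
        a=np.radians(135-30*q)+y; print(" tip proj",q,proj(n,[*(M@[0,.055]+t+.052*np.array([np.cos(a),np.sin(a)])),.092]))
b=np.array([[220+543/4,150+294/4]]); print("button top",cast("top",b,.082), "puck base approx",cast("top",[[220+512/4,150+92/4]],.075))
st=status.observe(); print(R.from_rotvec(st["eef_rot"]).as_matrix())
E
```

```text
top [1 2 3 4 5 6 7 8] 13.1438744307035 [ 0.5133 -0.0004] [0.2193 0.2574 0.3127 0.7    0.1857 0.3158 0.0902 0.2348]
 axis [0.5008 0.0531]  button [ 0.5046 -0.0949] corners [[229.0, 188.0], [362.0, 158.0], [387.0, 253.0], [249.0, 285.0]]
 tip proj 3 [[256.681 209.822]]
 tip proj 4 [[266.9191 200.5246]]
scene [1 2 3 4 5 6 7 8] 13.094079370278715 [ 0.5128 -0.0033] [0.9136 0.5125 0.104  0.4198 0.393  0.3393 0.4094 0.2645]
 axis [0.5003 0.0503]  button [ 0.504  -0.0977] corners [[333.0, 201.0], [263.0, 306.0], [173.0, 256.0], [254.0, 168.0]]
 tip proj 3 [[296.6228 194.2951]]
 tip proj 4 [[296.8352 204.2246]]
button top [[ 0.5038 -0.0952  0.082 ]] puck base approx [[ 0.6064 -0.0833  0.075 ]]
[[ 0.3772 -0.0002  0.9261]
 [-0.9261  0.001   0.3772]
 [-0.001  -1.      0.0002]]
```

The two views agree to about 3 mm: axis (0.5005, 0.0517), button (0.504, −0.096), yaw 13.1°, lever at dot 4. I'll push with the −z side of the shut fingers, which needs tool x at about 28°. First I travel high.

Request:
send_rows([
  [2.3,4.2,0,0,0,7,-1],
  [2.3,4.2,0,0,0,7,-1],
  [2.3,4.2,0,0,0,7,-1],
  [2.3,4.2,0,0,0,7,-1],
  [2.3,4.2,0,0,0,7,-1],
  [2.3,4.2,0,0,0,7,-1],
  [2.3,4.2,0,0,0,7,-1],
  [2.3,4.2,0,0,0,7,-1],
], newtons=30)

```text
t: 0.95
position: [0.383, -0.1418, 0.2291]
eef_rot: [-1.567, 0.142, -0.142]
force: [0.6, -0.7, 0.2]
finger_gap: 0.0002
```

Request:
send_rows([
  [2.3,4.0,0,0,0,6.3,-1],
  [2.3,4.0,0,0,0,6.3,-1],
  [2.3,4.0,0,0,0,6.3,-1],
  [2.3,4.0,0,0,0,6.3,-1],
  [2.3,4.0,0,0,0,6.3,-1],
  [2.3,4.0,0,0,0,6.3,-1],
  [0,0,0,0,0,0,-1],
])

```text
t: 1.65
position: [0.5259, 0.115, 0.2285]
eef_rot: [-1.532, -0.407, 0.404]
force: [-0.2, -0.2, 0.7]
finger_gap: -0.0004
```

```bash
python3 - <<'E'
from h import *
st=status.observe(); M=R.from_rotvec(st["eef_rot"]).as_matrix(); print(st["t"],st["position"],M,st["joints"])
im=vision.capture("wrist"); cv2.imwrite("pics/w1.png",im)
ax=np.array([.5005,.0517]);y=np.radians(13.1)
a=np.radians(135-30*np.arange(1,9))+y
P=np.c_[ax+.064*np.c_[np.cos(a),np.sin(a)],np.full(8,.06)]
print(proj("wrist",P,st)); print(proj("wrist",[*(ax),.076],st))
E
```

```text
1.65 [0.5259 0.115  0.2285] [[ 0.869   0.0021 -0.4947]
 [ 0.4947  0.0006  0.869 ]
 [ 0.0021 -1.     -0.0005]] [ 0.0791  0.3158 -0.1257  1.1272  0.0004  1.1324]
[[218.87   161.2387]
 [256.9981 172.3642]
 [283.8971 199.897 ]
 [292.4825 235.0399]
 [281.7836 267.8716]
 [255.7954 290.4067]
 [221.3803 297.8577]
 [186.604  288.7585]]
[[217.2957 239.7176]]
```

View pics/w1.png

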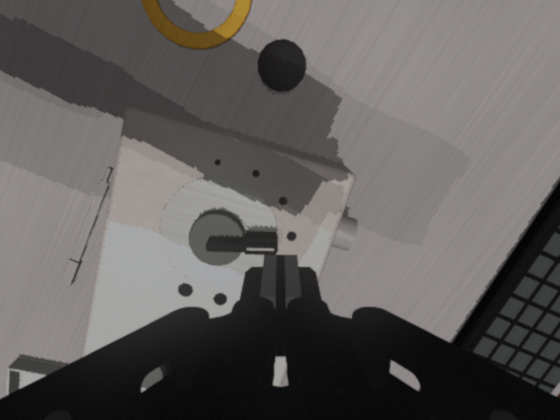

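The wrist view matches the predicted dots to about 1 px, for example dot 4 at (291,236). The lever points at dot 4 from the hub at (217,238). Refined axis: (0.500, 0.0505). Now I go down beside the lever.

Request:
send_rows([
  [-0.4,-1.7,0,0,0,0,-1],
  [0,0,-4,0,0,0,-1],
  [0,0,-4,0,0,0,-1],
  [0,0,-4,0,0,0,-1],
  [0,0,-3,0,0,0,-1],
  [0,0,0,0,0,0,-1],
  [0,0,0,0,0,0,-1],
])

```text
t: 2.4
position: [0.5176, 0.0906, 0.0752]
eef_rot: [-1.537, -0.396, 0.395]
force: [0.7, -0.3, 0.9]
finger_gap: 0.0002
```

```bash
cat >> h.py <<'E'
def where(ax=(.500,.0505)):
    st=status.observe();M=R.from_rotvec(st["eef_rot"]).as_matrix()
    d=st["position"][:2]-ax; yaw=np.degrees(np.arctan2(M[1,0],M[0,0]))
    u=M[:2,0]
    print("t",st["t"],"pos",st["position"],"yaw",yaw,"along tool x",d@u*1e3,"across",(d@[-u[1],u[0]])*1e3,"F",st["force"],"tilt",M[2,0],M[2,2])
E
python3 -c "from h import *;where()"
```

```text
t 2.4 pos [0.5176 0.0906 0.0752] yaw 28.901534439435924 along tool x 34.84836214865197 across 26.609044549389328 F [ 0.6564 -0.3122  0.8755] tilt -0.00027710409725051344 -0.002494888988507027
```

Request:
send_rows([
  [0.6,0.35,0,0,0,0,-1],
  [0,0,0,0,0,0,-1],
  [0.2,-0.4,0,0,0,0,-1],
  [0,0,0,0,0,0,-1],
])

```text
t: 2.8
position: [0.5298, 0.0897, 0.0805]
eef_rot: [-1.539, -0.401, 0.389]
force: [0.6, -0.4, 0.4]
finger_gap: 0.0
```

```bash
python3 -c "from h import *;where()"
```

```text
t 2.8 pos [0.5298 0.0897 0.0805] yaw 28.836835534430286 along tool x 45.025664916419274 across 19.929704248763283 F [ 0.6303 -0.4191  0.44  ] tilt 0.006522806208186016 -0.0061235058189579306
```

Request:
send_rows([
  [0.1,-0.2,-0.2,0,0,-3,-1],
  [0.1,-0.2,-0.2,0,0,-3,-1],
  [0.2,-0.3,0,0,0,-4,-1],
  [0.2,-0.3,0,0,0,-4,-1],
])

```text
t: 3.2
position: [0.5372, 0.0804, 0.0787]
eef_rot: [-1.566, -0.207, 0.19]
force: [-0.4, 0.5, -0.6]
finger_gap: -0.0004
```

```bash
python3 -c "from h import *;where()"
```

```text
t 3.2 pos [0.5372 0.0804 0.0787] yaw 14.455689732300387 along tool x 43.50884767013416 across 19.64688909797368 F [-0.4025  0.4967 -0.6393] tilt 0.010347206882724669 -0.005402179315610156
```

Request:
send_rows([
  [0.1,-0.3,-0.1,0,0,-3,-1],
  [0.1,-0.3,-0.1,0,0,-3,-1],
  [0,-0.1,0,0,0,0,-1],
])

```text
t: 3.5
position: [0.5404, 0.0731, 0.078]
eef_rot: [-1.572, -0.121, 0.101]
force: [0.2, -0.5, 0.3]
finger_gap: 0.0002
```

```bash
python3 - <<'E'
from h import *
where(); ims=[cv2.convertScaleAbs(vision.capture("top")[155:285,225:345],alpha=1.5),cv2.convertScaleAbs(vision.capture("scene")[150:280,210:350],alpha=1.5)]
cv2.imwrite("pics/c2.png",np.hstack([cv2.resize(i,None,fx=3,fy=3,interpolation=cv2.INTER_CUBIC) for i in ims]))
E
```

```text
t 3.5 pos [0.5404 0.0731 0.078 ] yaw 8.109179231435176 along tool x 43.16189838376392 across 16.63107447687569 F [ 0.2311 -0.5375  0.3063] tilt 0.012606311574608078 -0.005472758324899296
```

View pics/c2.png

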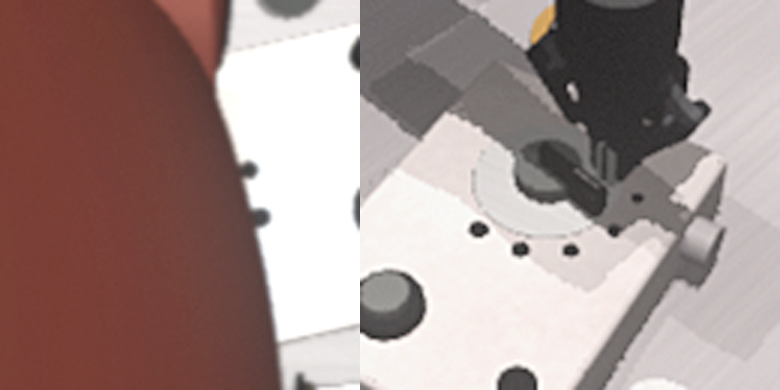

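The scene crop shows the lever tip near (600,190), moving towards dot 5 at (613,231), with the finger close behind it. I'll compare with the predicted tip positions.

```bash
python3 - <<'E'
from h import *
for th in (28,20,13,5,-2,-10,-17,-32):
    a=np.radians(th);p=proj("scene",[.5+.052*np.cos(a),.0505+.052*np.sin(a),.092])[0]; print(th,(p-[210,150])*3+[360,0])
E
```

```text
28 [620.3163 162.3384]
20 [616.9041 170.0928]
13 [612.7202 176.5668]
5 [606.637 183.467]
-2 [600.2555 188.9534]
-10 [591.8755 194.4655]
-17 [583.7167 198.5289]
-32 [564.2707 204.5097]
```

The lever has clicked to dot 5 (tip near −2°). Now the second click, in small steps.

Request:
send_rows([
  [0.1,-0.3,0,0,0,-4.5,-1],
  [0.1,-0.3,0,0,0,-4.5,-1],
  [0.1,-0.3,0,0,0,-4.5,-1],
  [0.1,-0.3,0,0,0,-4,-1],
])

```text
t: 4.0
position: [0.5442, 0.0624, 0.0786]
eef_rot: [-1.571, 0.119, -0.139]
force: [-1.2, 1.6, -1.0]
finger_gap: 0.0001
```

```bash
python3 -c "from h import *;where()"
```

```text
t 4.0 pos [0.5442 0.0624 0.0786] yaw -9.407473633475933 along tool x 41.67595875415608 across 18.94987546579568 F [-1.2494  1.6007 -0.9658] tilt 0.01286307240028721 -0.0034747285536866346
```

Request:
send_rows([
  [0.1,-0.3,0,0,0,-4,-1],
  [0.1,-0.3,0,0,0,-4,-1],
  [0,-0.3,0,0,0,-2,-1],
])

```text
t: 4.3
position: [0.546, 0.054, 0.079]
eef_rot: [-1.559, 0.259, -0.278]
force: [0.1, 0.1, 0.4]
finger_gap: -0.0001
```

```bash
cat > look.py <<'E'
from h import *
import sys
where(); im=cv2.convertScaleAbs(vision.capture("scene")[150:280,210:350],alpha=1.5)
cv2.imwrite(sys.argv[1],cv2.resize(im,None,fx=4,fy=4,interpolation=cv2.INTER_CUBIC))
for th in (-2,-10,-17,-32,-47):
    a=np.radians(th);p=proj("scene",[.5+.052*np.cos(a),.0505+.052*np.sin(a),.092])[0]; print(th,(p-[210,150])*4)
E
python3 look.py pics/c3.png
```

```text
t 4.3 pos [0.546 0.054 0.079] yaw -19.591306887340853 along tool x 42.186793533161854 across 18.77312259368495 F [0.1315 0.1061 0.3861] tilt 0.012445198326607954 -0.0024200298603402892
-2 [320.3407 251.9378]
-10 [309.1673 259.2873]
-17 [298.2889 264.7052]
-32 [272.3609 272.6797]
-47 [244.4913 275.1863]
```

View pics/c3.png

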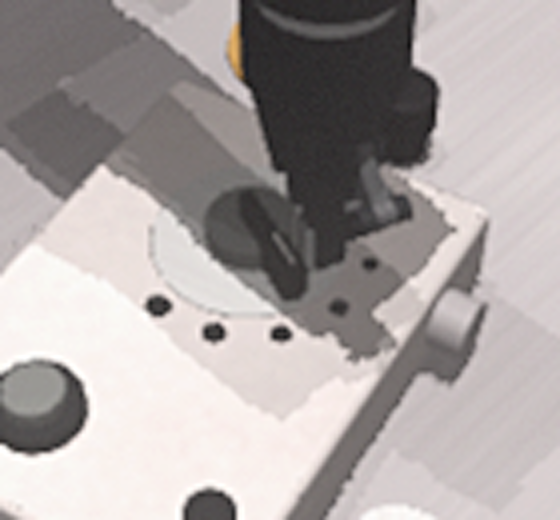

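The lever tip is at about (292,270), so the lever is around −20°, just about half-way, with the finger still next to it. I'll push a little more.

Request:
send_rows([
  [0,-0.3,0,0,0,-3,-1],
  [0,-0.2,0,0,0,-2,-1],
  [0,0,0,0,0,0,-1],
])

```text
t: 4.65
position: [0.546, 0.0489, 0.0794]
eef_rot: [-1.55, 0.326, -0.345]
force: [-0.7, -0.2, 0.0]
finger_gap: 0.0002
```

```bash
python3 look.py pics/c4.png
```

```text
t 4.65 pos [0.546  0.0489 0.0794] yaw -24.50847963604517 along tool x 42.54046283203643 across 17.63902717404562 F [-0.7124 -0.2316  0.0441] tilt 0.012835108765031161 -0.002364800723943683
-2 [320.3407 251.9378]
-10 [309.1673 259.2873]
-17 [298.2889 264.7052]
-32 [272.3609 272.6797]
-47 [244.4913 275.1863]
```

View pics/c4.png

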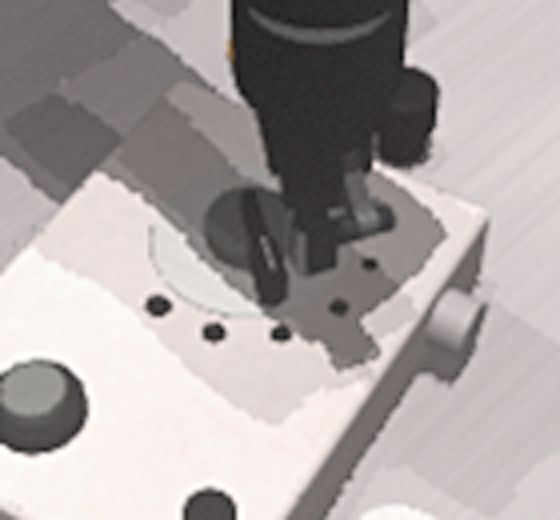

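The lever is at dot 6 (tip near (272,273), pointing at the dot at (281,333)), with the finger clear of it. I'll back off, lift and go over the button.

Request:
send_rows([
  [0.4,1.0,0,0,0,0,-1],
  [0,0.3,4,0,0,0,-1],
  [0,0,4,0,0,0,-1],
  [-1.4,-4.2,0,0,0,0,-1],
  [-1.4,-4.2,0,0,0,0,-1],
  [-1.4,-4.2,0,0,0,0,-1],
  [-0.8,-3.5,0,0,0,0,-1],
  [0,0,0,0,0,0,-1],
])

```text
t: 5.5
position: [0.5013, -0.097, 0.1637]
eef_rot: [-1.551, 0.307, -0.332]
force: [-0.2, 1.4, -0.5]
finger_gap: -0.0004
```

```bash
python3 - <<'E'
from h import *
where(); st=status.observe()
cv2.imwrite("pics/w2.png",vision.capture("wrist"))
ax=np.array([.500,.0505]);y=np.radians(13.1)
for k in (5,6,7):
    a=np.radians(135-30*k)+y;u=np.array([np.cos(a),np.sin(a)])
    print(k,"dot",proj("wrist",[*(ax+.064*u),.06],st),"tip",proj("wrist",[*(ax+.052*u),.092],st))
print("button",proj("wrist",[.5037,-.0975,.082],st),"hub",proj("wrist",[.5,.0505,.076],st))
E
```

```text
t 5.5 pos [ 0.5013 -0.097   0.1637] yaw -23.3267077451421 along tool x 59.64017514416801 across -134.9096754059294 F [-0.2084  1.3697 -0.4565] tilt 0.016688283835773338 -0.0010117584364592869
5 dot [[278.2449 -61.5233]] tip [[256.1959 -78.3891]]
6 dot [[284.5649   2.9765]] tip [[263.0486 -16.6611]]
7 dot [[262.8672  57.8268]] tip [[243.1996  36.0339]]
button [[282.8253 215.0978]] hub [[168.7803 -24.4583]]
```

View pics/w2.png

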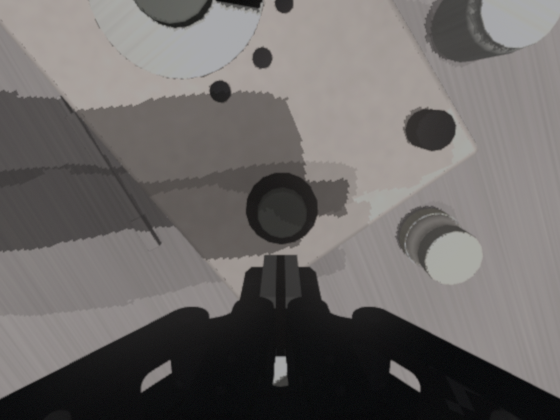

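The lever points at dot 6 (284,4). The button cap is at (282,213), where predicted, and dot 7 at (262,57) shows the box has not moved. I'll go down to the button.

Request:
send_rows([
  [0.2,0,-2.5,0,0,0,-1],
  [0,0,-2.5,0,0,0,-1],
  [0,0,-1.5,0,0,0,-1],
  [0,0,-0.5,0,0,0,-1],
  [0,0,0,0,0,0,-1],
])

```text
t: 6.05
position: [0.5068, -0.0899, 0.0925]
eef_rot: [-1.549, 0.298, -0.328]
force: [0.2, 0.6, 0.4]
finger_gap: -0.0002
```

Request:
send_rows([
  [-0.3,-0.6,0,0,0,0,-1],
  [0,0,0,0,0,0,-1],
  [0,0,-0.5,0,0,0,-1],
  [0,0,-0.3,0,0,0,-1],
])

```text
t: 6.45
position: [0.5057, -0.0957, 0.0867]
eef_rot: [-1.55, 0.293, -0.329]
force: [-1.2, -0.1, 0.3]
finger_gap: 0.0
```

Request:
send_rows([
  [-0.2,-0.1,-0.4,0,0,0,-1],
  [0,0,-0.3,0,0,0,-1],
  [0,0,-0.3,0,0,0,-1],
])

```text
t: 6.75
position: [0.5038, -0.0971, 0.0764]
eef_rot: [-1.55, 0.293, -0.33]
force: [-0.5, 1.1, 4.7]
finger_gap: 0.0002
```

Request:
send_rows([
  [0,0,-0.2,0,0,0,-1],
  [0,0,-0.1,0,0,0,-1],
])

```text
t: 6.95
position: [0.5039, -0.0971, 0.0757]
eef_rot: [-1.55, 0.292, -0.331]
force: [-7.5, 1.9, 24.8]
finger_gap: 0.0001
```

It bottomed out at 25 N. Releasing straight up, then clearing the camera's view.

Request:
send_rows([
  [0,0,0.5,0,0,0,-1],
  [0,0,1,0,0,0,-1],
  [0,0,4,0,0,0,-1],
  [0,0,4,0,0,0,-1],
  [-1,-4,3,0,0,0,-1],
  [-1,-4.5,0,0,0,0,-1],
  [-1,-4.5,0,0,0,0,-1],
  [-1,-4.5,0,0,0,0,-1],
])

```text
t: 7.75
position: [0.4632, -0.2714, 0.2076]
eef_rot: [-1.552, 0.282, -0.325]
force: [0.2, 0.7, -0.3]
finger_gap: -0.0005
```

Request:
send_rows([
  [-2,-4.5,0,0,0,0,-1],
  [-2,-4.5,0,0,0,0,-1],
  [-2,-4.5,0,0,0,0,-1],
  [-2,-4.5,0,0,0,0,-1],
  [-1,-2,0,0,0,0,-1],
  [0,0,0,0,0,0,-1],
  [0,0,0,0,0,0,-1],
  [0,0,0,0,0,0,-1],
])

```text
t: 8.55
position: [0.3681, -0.4802, 0.2084]
eef_rot: [-1.553, 0.286, -0.331]
force: [-0.8, -0.1, -0.9]
finger_gap: 0.0
```

```bash
python3 - <<'E'
from h import *
where(); im=vision.capture("top"); cv2.imwrite("pics/top9.png",im)
s=vision.capture("scene"); cv2.imwrite("pics/scene9.png",s)
for n,i in (("top",im),("scene",s)):
    o=cv2.imread(f"pics/{n}0.png"); x,y,w,h=(225,155,165,135) if n=="top" else (175,165,165,150)
    bh=cv2.morphologyEx(cv2.cvtColor(i,cv2.COLOR_BGR2GRAY)[y:y+h,x:x+w],cv2.MORPH_BLACKHAT,np.ones((11,11)))
    k,l,st,ce=cv2.connectedComponentsWithStats((bh>25).astype(np.uint8))
    print(n,[(ce[j]+[x,y]).round(1).tolist() for j in range(1,k) if 5<=st[j,4]<60])
a=[cv2.resize(cv2.convertScaleAbs(j,alpha=1.5),None,fx=2.6,fy=2.6,interpolation=cv2.INTER_CUBIC) for j in (im[120:315,170:450],)]
b=cv2.resize(cv2.convertScaleAbs(s[150:350,90:350],alpha=1.5),None,fx=1,fy=1)
cv2.imwrite("pics/c9.png",a[0])
E
```

```text
t 8.55 pos [ 0.3681 -0.4802  0.2084] yaw -22.52510592797482 along tool x 81.48059392726181 across -540.5052979301184 F [-0.7655 -0.1019 -0.9186] tilt 0.02913522105688557 0.0016605539402790859
top [[263.4, 176.8], [281.0, 194.5], [265.3, 198.1], [253.0, 209.0], [307.9, 211.1], [248.0, 224.5], [311.7, 227.0], [280.0, 237.0], [251.4, 240.8]]
scene [[207.4, 166.4], [310.5, 166.6], [319.0, 173.5], [303.0, 177.0], [301.8, 185.6], [280.3, 188.0], [310.2, 190.8], [293.5, 193.6], [301.5, 203.5], [302.0, 215.5], [249.0, 226.0], [294.2, 226.5], [263.0, 232.7], [279.5, 233.0], [175.8, 253.8], [262.0, 273.0], [255.5, 280.2], [268.3, 280.8], [262.2, 287.2], [319.5, 303.6], [312.8, 300.2]]
```

View pics/c9.png

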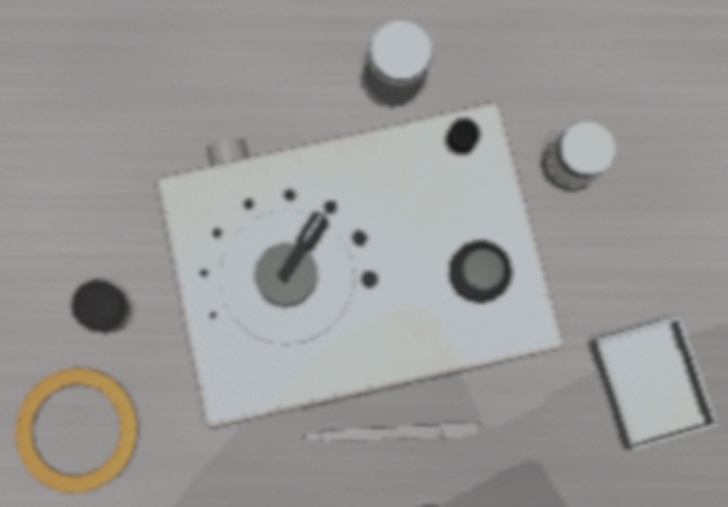

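The lever rests at dot 6 (331,207). The dots are at the same pixels as at the start, so the box has not moved, and nothing else has either. The button is back up (cap at (484,270)). Handing in.

```bash
python3 -c "from bench import job; print(job.hand_in())"
```

```text
the job is handed in; nothing more can be done
None
```

The selector is at the sixth dot, and the button was then pressed fully down and let back up. The job was handed in at about 8.7 s of the 54 s allowed.

- **Selector:** The lever started at the fourth dot. I pushed it clockwise with the side of the shut fingers, one click to dot 5 and one to dot 6. The side force I read while pushing stayed at or below about 2 N. The final top view shows the lever resting at dot 6.
- **Button:** I pressed it straight down until it bottomed. The force was 4.7 N near the end of travel and 25 N at the stop. I judge full travel from that force jump and from the fingertip stopping at z = 75.7 mm, where 76 mm is fully down. The final top view shows the cap looking as it did at the start.
- **Box and bystanders:** The dots and puck sit on the same pixels as at the start, to within 0.2 px. The other bystanders looked unmoved in the final top view.
- **Off-plan readings:** The stop came harder than I intended, with about 7.5 N sideways at that moment. The arm also drifted a few millimetres on some moves, which I corrected each time before contact.

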